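Weigh a box of silver on the two-pan balance

TASK

The small box of silver scrap on the left pan of the balance has to be weighed. First stand both brass weights upright on the empty right pan, then push the sliding poise along the front bar until the beam comes to rest level by itself, with the red pointer on the green centre mark. Leave the box on its pan, and do not disturb the jar, the tin and the carton standing near.

Things in the scene. Friction and masses are not known exactly. Their poses are not given: they have to be found in the camera images.
- balance: Fixed blue counter balance, 380 mm wide over its two round steel pans, 175 mm deep. Origin on the bench under the beam's pivot, which is 62 mm up; x points to the back, y to the left pan, z up. Between the pans a white scale plate with a green centre mark stands up to 173 mm, behind the beam's red pointer. A linkage keeps the pans horizontal; where on a pan a thing stands does not matter.
- beam (a joint): Tilt of the beam in rad: 0 = level (pointer on the green mark), positive = right pan lower; stops at -0.12 and +0.12. Starts at -0.12, pressed down by the box. Between the stops the tilt grows by about 0.042 rad for every 10 mm that the poise goes to the right, and the beam settles within about 2 s of being let go. A finger resting on the poise falsifies the tilt.
- poise (a joint): Position of the sliding poise along the front bar in m: 0 at the left end, 0.14 at the right end (along the balance's -y). Pushing it takes about 1 N; it stays where it is left. At 0 the empty balance is level. With both weights on, the box is still heavier by an unknown 60 to 155 g, which the poise makes up for: the balance point lies between 0.04 and 0.13.
- poise_tab (a point): Middle of the red upright tab on the poise's 30 mm long brass saddle: tab 14 mm along the bar, 12 mm across, standing free from 20 mm below this point to 22 mm above it. The point is 45 mm above the bar's axis, 107 mm above the bench when level. The bar runs along the balance's y, 105 mm in front of the pivot, and tilts with the beam. Clear on both sides for shut fingers to push the tab.
- pan_right_top (a point): Centre of the upper face of the right pan, 125 mm from the pivot. Flat round steel pan, 130 mm across with a 3 mm rim, room for both weights side by side (62 mm radius inside the rim). 92 mm above the bench when level, 15 mm higher at the start; it sinks as it is loaded.
- pan_left_top (a point): Centre of the upper face of the left pan, like the right one, 15 mm below level at the start. The box lies on it.
- silver_box: Closed wood-coloured box 46 x 71 x 28 mm (x, y, z), about 0.7 kg, lying flat on the left pan. Origin at the centre of its underside.
- weight_1: Brass weight, 300 g, 66 mm high, round about its z axis: body 38 mm across up to 26 mm, then a waist 18 mm across, and a grip knob 24 mm across from 41 to 66 mm. Origin at the centre of its underside. Stands on the bench right of the balance; each weight and the jar may be in any of three places there.
- weight_2: Second brass weight, the same as weight_1.
- jar_cap: Bystander: low white jar with a black cap, 41 mm across, 34 mm high, standing near the weights. Origin at the centre of its underside.
- tin: Bystander: white tin, 58 mm across, 46 mm high, standing in front of the balance. Origin at the centre of its underside.
- carton: Bystander: pale carton 58 x 85 x 28 mm, lying left of the balance. Origin at the centre of its underside.
Things that resemble listed ones, but are neither listed nor needed, are in the scene too. Leave any pink or purple look-alike of the weight_1 alone.

How it is judged:
By the outcome, as a careful person would: the job done as asked, in the order asked, and still so for the second after the job is handed in, with the robot touching nothing.
It also fails if it takes over 72 s, if anything falls off the work surface, if the arm or the gripper's body presses on something with over 40 N, if the wrist force passes 120 N, or if a joint passes its speed limit or range.

ROBOT

A 6-joint arm with a two-finger parallel gripper is mounted at the origin on a cart in front of the work surface, level with it; the furniture and walls round the work are solid. World frame = base frame: x ahead of the robot, y to its left, z up, the work surface at z = 0. Lengths are in mm, angles in rad, forces in N, time in s.
With the tool pointing down it reaches from about 400 to 925 mm from the base axis. Payload 12.5 kg.
Tool frame: the origin (TCP) lies at the very end of the fingers, on their centre line; the grasp point (between the pads) lies 19 mm behind it; z points along the fingers, y is the direction in which the jaws open and shut (so a half turn about z gives the same grasp; the last joint's range is limited). The gripper opens to 95 mm and grips with 3 to 60 N. Pads are 20 mm wide; open, the fingers measure 119 mm over their backs; the gripper's body (75 mm by 180 mm) begins 59 mm behind the grasp point.
Start: joints at [1.018, 0.491, 1.559, -0, 1.092, -0.106], TCP at [270.038, 563.672, 214.661] pointing down, gripper open.
Joint ranges: [-3.1, 3.1], [-0.84, 2.19], [0.05, 2.79], [-1.13, 4.28], [0.06, 2.93], [-2.69, 2.69]. Speed limits (rad/s): [2.22, 2.22, 2.79, 3.14, 3.14, 3.14].

INTERFACE

Orientations are given as [roll, pitch, yaw] about the fixed x, y, z axes, in that order (R = Rz(yaw) Ry(pitch) Rx(roll)).
In Python, from cell import env gives the robot as it stands.
- The arm moves only by the shell command python3 -m pendant 'ROWS'. ROWS is JSON, a list that holds one entry, the list of rows, each a list of 5 numbers: the opening, from 0 (shut) to 1 (fully open), then the shift along the tool's x, y, z in m, then the turn about the tool's z in rad. A call has exactly 8 rows; each row is the pose to reach, as a shift and turn from the pose commanded when the call began, along the tool's axes at that moment; what a row does not reach only later rows make up. A row lasts 1/10 s, in which the tool goes at most 50 mm and 8.59 degrees, less where a joint would pass 70% of its speed; a pose out of reach is approached as far as the arm can. A call with a gripper value outside its range is refused whole. The fingers move at their own pace and stop on an object; the grip force is fixed at half the most. Time passes only in rows, so rows that repeat a pose let the fingers close, or fill a call up. It gives the time, the measured TCP pose, the force and the opening at its end, in the units of the state.
- env.state(): the state, without advancing time (a new reading comes with each control period).
- env.read_camera(name): name is "scene" or "top" or "wrist"; returns a dict with "image" (420x560x3 uint8, blue, green, red), "range_z" (420x560 float32, mm along the optical axis (not along the pixel's ray), 0 where there is no reading), "fx", "fy", "cx", "cy" (pixels), "dist" ([k1, k2, p1, p2, k3] as OpenCV has them; the pictures are not rectified), "rvec" (rotation vector, rad) and "tvec" (3), from world to camera coordinates, as OpenCV has them; the wrist camera has in their place "tool_from_camera" (4x4, takes a point from camera to tool coordinates, whose origin is the TCP and whose axes are the flange's). Camera axes: x right, y down, z forward; pixel columns grow to the right and rows downward; lengths in mm; the calibration is good to about 2 mm. A picture is of the moment at which its call begins: read the wrist's pose just before it.
- env.job_done(): hands the job in, once; it reports no verdict.
The state is a dict: "t": time; "joints": joint angles; "qvel": joint speeds; "tau": joint torques, N m; "eef_pos": TCP position; "tcp_rot": TCP orientation; "ft_force": force on the tool from outside, world axes, zero at the start; "moment": the same for the moment, N m; "opening": opening from 0.0 (shut) to 1.0 (fully open).
Only numpy, scipy, OpenCV 4.12 (cv2) and the standard library are available. Lean on these libraries where they do the work, as an engineer would, in place of code of your own. Each camera call takes 0.05 s, during which the arm holds its last target. There are 200 camera calls.

## Working session

There is one attempt and no reset: what is moved stays moved. The work goes in short steps, Python scripts to look and compute and a shell command to move; the robot and the scene stay as the last step left them, time stands still between calls to the robot, and variables do not carry over. Pictures are saved under pics/ and viewed, about 8 in all and at most 12, crops included, and the job is handed in when it is done.

```bash
mkdir -p pics; ls
cat > h.py <<'E'
import numpy as np, cv2
from cell import env
from scipy.spatial.transform import Rotation as R
def cam(n):
    s=env.state(); c=env.read_camera(n); c['s']=s
    K=np.array([[c['fx'],0,c['cx']],[0,c['fy'],c['cy']],[0,0,1.]]); c['K']=K; d=np.array(c['dist'],float); c['d']=d
    h,w=c['range_z'].shape
    u,v=np.meshgrid(np.arange(w),np.arange(h))
    p=cv2.undistortPoints(np.stack([u,v],-1).reshape(-1,1,2).astype(np.float64),K,d).reshape(h,w,2)
    z=c['range_z'][...,None].astype(float); P=np.concatenate([p*z,z],-1)
    if 'rvec' in c:
        Rm=cv2.Rodrigues(np.array(c['rvec'],float))[0]; t=np.array(c['tvec'],float).ravel()
        W=(P-t)@Rm
    else:
        T=np.array(c['tool_from_camera']); W=P@T[:3,:3].T+T[:3,3]
        W=W@R.from_euler('xyz',s['tcp_rot']).as_matrix().T+np.array(s['eef_pos'])
    W[c['range_z']==0]=np.nan; c['W']=W
    return c
def proj(c,pts):
    return cv2.projectPoints(np.array(pts,float).reshape(-1,1,3),np.array(c['rvec'],float),np.array(c['tvec'],float),c['K'],c['d'])[0].reshape(-1,2)
E
python3 - <<'E'
from h import *
for n in ['top','scene']:
    c=cam(n); cv2.imwrite(f'pics/{n}0.png',c['image']); np.save(f'{n}W.npy',c['W'])
s=env.state();print(s)
E
```

```text
pics
{'t': 0.1, 'joints': array([ 1.01840008e+00,  4.91471983e-01,  1.55940418e+00,  2.12403562e-05,
        1.09168797e+00, -1.05616135e-01]), 'qvel': array([-0.00011579, -0.0002732 , -0.00264058,  0.00062375,  0.00110756,
        0.00107197]), 'tau': array([ 1.51825985e-03, -6.13617682e+01, -2.58612227e+01,  6.93912129e-02,
        4.69415775e-02, -6.26137307e-05]), 'eef_pos': array([269.9082259 , 563.4718505 , 214.13174531]), 'tcp_rot': array([-3.14062858e+00, -1.21146853e-04,  2.69480268e+00]), 'ft_force': array([-0.53460241,  0.13564429,  0.33207438]), 'moment': array([ 0.02737362,  0.04396392, -0.00764657]), 'opening': 0.9988617198218561}
```

View pics/top0.png

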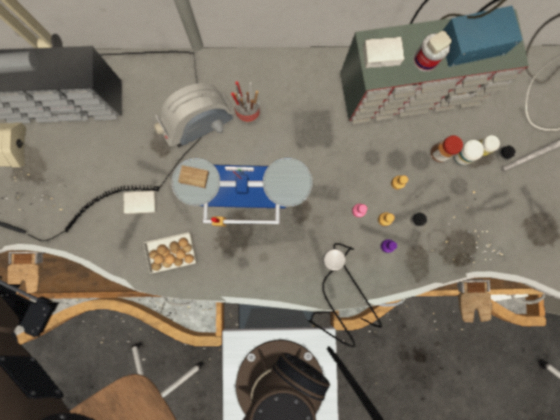

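View pics/scene0.png

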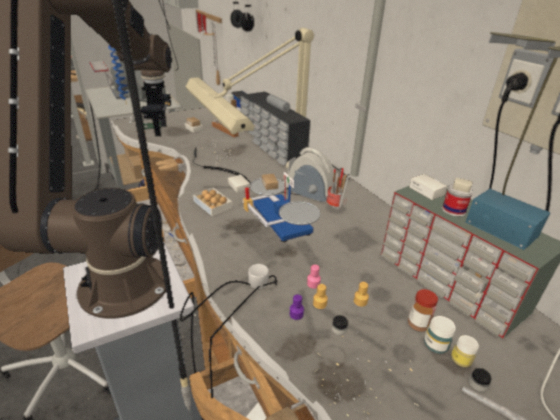

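The top view shows the weights at (401,182) and (387,219), look-alikes at (360,210) pink and (389,246) purple, and the jar at (419,219). The pans are at (197,182) and (288,182), and the poise is at (217,221).

Run:
```python
from h import *
W=np.load('topW.npy'); im=cv2.imread('pics/top0.png')
hsv=cv2.cvtColor(im,cv2.COLOR_BGR2HSV)
def reg(name,u,v,r,zmin,zmax=400):
    w=W[v-r:v+r+1,u-r:u+r+1].reshape(-1,3); w=w[(w[:,2]>zmin)&(w[:,2]<zmax)]
    print(name,len(w),'mean',w.mean(0).round(1),'med',np.median(w,0).round(1),'min',w.min(0).round(0),'max',w.max(0).round(0))
for n,u,v,r,z in [('w1',401,182,11,8),('w1knob',401,182,11,52),('w2',387,219,11,8),('w2knob',387,219,11,52),('pink',360,210,11,8),('purple',389,246,11,8),('jar',419,219,11,8),('tin',335,260,14,8),('panR',288,182,27,85),('panL',197,182,27,50),('poise',217,221,8,80),('bg',240,240,6,-50),('carton?',139,202,20,8)]:
    try: reg(n,u,v,r,z)
    except Exception as e: print(n,e)
# bar front: white line
for u,v in [(205,221),(230,221),(245,221),(260,221),(278,221),(240,168),(242,182)]: print((u,v),W[v-1:v+2,u].round(0).tolist())
# weights by colour
m=(hsv[...,0]>10)&(hsv[...,0]<25)&(hsv[...,1]>150)&(hsv[...,2]>120)
for n,u,v in [('w1',401,182),('w2',387,219)]:
    mm=m[v-14:v+14,u-14:u+14]; ys,xs=np.nonzero(mm); print(n,len(xs),xs.mean()+u-14,ys.mean()+v-14)
```

```text
w1 181 mean [ 558.8 -345.    41.2] med [ 557.9 -343.7   30.3] min [ 543. -368.    8.] max [ 581. -332.   69.]
w1knob 69 mean [ 561.  -348.7   64.2] med [ 560.8 -348.5   64.8] min [ 550. -362.   55.] max [ 574. -339.   69.]
w2 168 mean [ 454.8 -302.4   42.1] med [ 454.  -300.8   32.1] min [ 438. -323.    9.] max [ 475. -289.   71.]
w2knob 66 mean [ 456.  -306.3   64.8] med [ 456.3 -306.5   65.2] min [ 446. -319.   56.] max [ 468. -296.   71.]
pink 157 mean [ 480.5 -229.    43. ] med [ 479.9 -227.6   31.7] min [ 464. -250.   11.] max [ 501. -214.   68.]
purple 174 mean [ 379.3 -306.9   42.2] med [ 379.8 -305.9   31.9] min [ 361. -325.    8.] max [ 398. -293.   69.]
jar 194 mean [ 452.2 -399.1   29.7] med [ 452.2 -398.    32.4] min [ 433. -422.    8.] max [ 474. -382.   40.]
tin 451 mean [ 344.3 -158.8   39.3] med [ 344.6 -157.5   44.3] min [ 302. -201.    8.] max [ 381. -126.   52.]
panR 1901 mean [551.5 -27.3 107. ] med [551.1 -27.1 107. ] min [486. -91. 100.] max [615.  36. 114.]
panL 1882 mean [559.5 218.4  84. ] med [558.  218.2  78.4] min [488. 144.  51.] max [626. 286. 110.]
pois
[... 231 characters left out ...]
4 387.8  25.2] med [519.6 387.3  27. ] min [485. 338.   8.] max [565. 451.  35.]
(205, 221) [[457.0, 198.0, 57.0], [455.0, 198.0, 57.0], [452.0, 198.0, 54.0]]
(230, 221) [[456.0, 129.0, 60.0], [453.0, 128.0, 66.0], [450.0, 128.0, 67.0]]
(245, 221) [[454.0, 87.0, 71.0], [452.0, 87.0, 72.0], [449.0, 87.0, 70.0]]
(260, 221) [[453.0, 46.0, 74.0], [451.0, 47.0, 73.0], [448.0, 47.0, 74.0]]
(278, 221) [[452.0, -2.0, 77.0], [450.0, -2.0, 79.0], [447.0, -2.0, 80.0]]
(240, 168) [[578.0, 92.0, 174.0], [576.0, 92.0, 171.0], [576.0, 93.0, 161.0]]
(242, 182) [[560.0, 93.0, 82.0], [557.0, 94.0, 78.0], [554.0, 94.0, 81.0]]
w1 78 397.46153846153845 181.33333333333334
w2 73 383.6575342465753 218.1917808219178
```

```bash
python3 -m pendant '[[[0.6,-0.034,-0.036,0,-0.05],[0.6,-0.069,-0.073,0,-0.11],[0.6,-0.103,-0.109,0,-0.17],[0.6,-0.137,-0.146,0,-0.23],[0.6,-0.171,-0.182,0,-0.29],[0.6,-0.206,-0.218,0,-0.35],[0.6,-0.240,-0.255,0,-0.41],[0.6,-0.274,-0.291,0,-0.447]]]'
```

```text
t: 0.9
eef_pos: [391.4, 181.1, 214.6]
tcp_rot: [3.141, 0.0, -3.139]
ft_force: [1.3, -0.1, 0.2]
opening: 0.603
```

```bash
python3 -m pendant '[[[0.6,-0.015,-0.045,0,0],[0.6,-0.03,-0.09,0,0],[0.6,-0.045,-0.135,0,0],[0.6,-0.06,-0.18,0,0],[0.6,-0.075,-0.225,0,0],[0.6,-0.09,-0.27,0,0],[0.6,-0.105,-0.315,0,0],[0.6,-0.12,-0.36,0,0]]]'
python3 -m pendant '[[[0.6,-0.015,-0.045,0,0],[0.6,-0.03,-0.09,0,0],[0.6,-0.04,-0.135,0,0],[0.6,-0.05,-0.171,0,0],[0.6,-0.05,-0.171,0.03,0],[0.6,-0.05,-0.171,0.05,0],[0.6,-0.05,-0.171,0.05,0],[0.6,-0.05,-0.171,0.05,0]]]'
python3 - <<'E'
from h import *
c=cam('wrist'); cv2.imwrite('pics/w0.png',c['image']); print(c['s']['eef_pos'],c['s']['tcp_rot'])
W=c['W']; 
for n,x,y in [('w1',561,-349),('w2',456,-306)]:
    for lo,hi in [(58,75),(15,30)]:
        m=(W[...,2]>lo)&(W[...,2]<hi)&(np.hypot(W[...,0]-x,W[...,1]-y)<28); w=W[m]
        if len(w): print(n,lo,len(w),w.mean(0).round(1),w.min(0).round(),w.max(0).round())
E
```

```text
t: 1.7
eef_pos: [511.6, -179.0, 214.4]
tcp_rot: [3.141, -0.0, 3.141]
ft_force: [0.4, 1.1, -0.6]
opening: 0.6
t: 2.5
eef_pos: [561.6, -347.9, 164.8]
tcp_rot: [3.141, -0.0, -3.141]
ft_force: [-0.2, -0.3, 0.9]
opening: 0.601
[ 561.55447503 -347.87917946  164.825985  ] [ 3.14121394e+00 -3.16072307e-04 -3.14127451e+00]
w1 58 667 [ 559.6 -350.8   65.9] [ 549. -362.   58.] [ 572. -339.   69.]
w1 15 512 [ 552.4 -350.4   26.9] [ 542. -369.   15.] [ 573. -332.   30.]
w2 58 900 [ 455.8 -308.9   66.1] [ 444. -320.   58.] [ 467. -297.   69.]
w2 15 582 [ 458.5 -314.3   27.6] [ 437. -327.   15.] [ 474. -290.   30.]
```

View pics/w0.png

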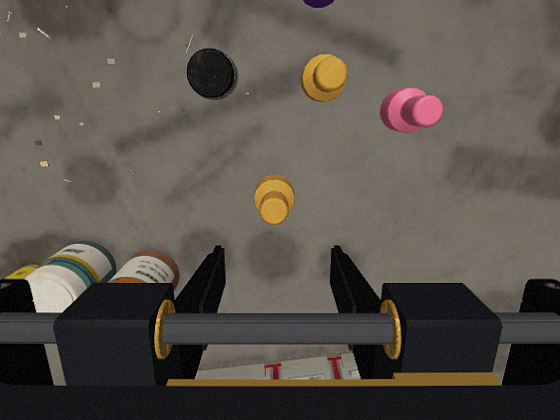

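The wrist view shows w1 at about (274,205), on the centre line between the fingers, with the jar at (212,73) and w2 at (325,78) both clear. I'll descend and grip.

```bash
python3 -m pendant '[[[0.6,0.001,-0.002,0.04,0],[0.6,0.001,-0.002,0.08,0],[0.6,0.001,-0.002,0.11,0],[0.6,0.001,-0.002,0.128,0],[0.6,0.001,-0.002,0.128,0],[0,0.001,-0.002,0.128,0],[0,0.001,-0.002,0.128,0],[0,0.001,-0.002,0.128,0]]]'
python3 -m pendant '[[[0,0,0,0,0],[0,0,0,0,0],[0,0,0,-0.02,0],[0,0,0,-0.06,0],[0,0,0,-0.1,0],[0,0,0,-0.14,0],[0,0,0,-0.17,0],[0,0,0,-0.17,0]]]'
```

```text
t: 3.35
eef_pos: [561.1, -350.3, 38.3]
tcp_rot: [-3.14, 0.002, -3.141]
ft_force: [-0.1, 0.1, 0.5]
opening: 0.401
t: 4.15
eef_pos: [561.5, -350.7, 210.9]
tcp_rot: [-3.138, 0.005, -3.141]
ft_force: [0.5, 0.0, -3.3]
opening: 0.247
```

```bash
python3 -m pendant '[[[0,0,0.03,0,0],[0,-0.004,0.075,0,0],[0,-0.008,0.125,0,0],[0,-0.012,0.175,0,0],[0,-0.016,0.225,0,0],[0,-0.018,0.275,0,0],[0,-0.018,0.310,0,0],[0,-0.018,0.323,0,0]]]'
python3 -m pendant '[[[0,0,0,0.01,0],[0,0,0,0.025,0],[0,0,0,0.04,0],[0,0,0,0.05,0],[0,0,0,0.055,0],[0,0,0,0.058,0],[0,0,0,0.06,0],[0,0,0,0.06,0]]]'
python3 - <<'E'
from h import *
s=env.state(); print(s['eef_pos'],s['ft_force'],s['opening'])
c=cam('wrist'); cv2.imwrite('pics/w1.png',c['image'])
W=c['W'].reshape(-1,3)
m=(W[:,2]>85)&(W[:,2]<120)&(np.hypot(W[:,0]-551,W[:,1]+27)<75);w=W[m];print(w.mean(0),w.min(0),w.max(0),np.median(w[:,2]))
E
```

```text
t: 4.95
eef_pos: [577.5, -23.7, 205.1]
tcp_rot: [3.141, -0.003, -3.139]
ft_force: [0.3, -0.2, -3.6]
opening: 0.247
t: 5.75
eef_pos: [578.5, -27.1, 146.8]
tcp_rot: [3.142, 0.0, -3.142]
ft_force: [-0.6, 0.7, -3.6]
opening: 0.243
[578.47180908 -27.06486862 146.75916029] [-0.57027463  0.67452934 -3.56471414] 0.24276330654445671
[538.66410593 -27.51154099 108.00759242] [484.94041587 -93.48406999 105.34609325] [606.29986672  37.99316522 119.99043942] 107.75915840382616
```

View pics/w1.png

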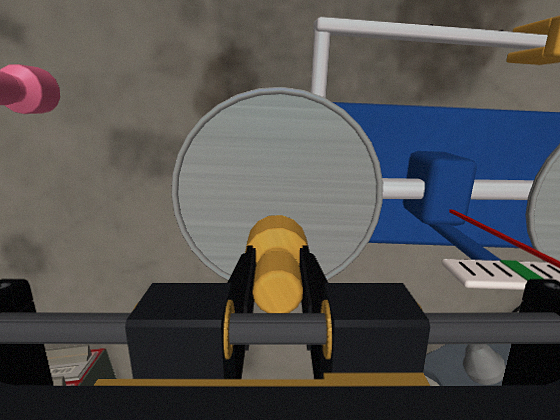

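The weight hangs upright over the back part of the pan (275,250) with its bottom about 2 mm above the surface. I'll lower it, release, and go up.

```bash
python3 -m pendant '[[[0,0,0,0.001,0],[0,0,0,0.002,0],[0,0,0,0.003,0],[0,0,0,0.003,0],[0,0,0,0.003,0],[0,0,0,0.003,0],[0,0,0,0.003,0],[0,0,0,0.003,0]]]'
```

```text
t: 6.6
eef_pos: [578.5, -27.0, 143.8]
tcp_rot: [3.142, 0.0, -3.141]
ft_force: [0.1, 0.1, 3.8]
opening: 0.246
```

Contact: the force changed from -3.6 to +3.8 N, so the weight is standing on the pan. I'll release, rise and travel to w2 at (456,-308).

```bash
python3 -m pendant '[[[0.3,0,0,0,0],[0.45,0,0,0,0],[0.5,0,0,0,0],[0.5,0,0,0,0],[0.5,0,0,-0.02,0],[0.5,0,0,-0.05,0],[0.5,0,0,-0.075,0],[0.5,0,0,-0.075,0]]]'
python3 -m pendant '[[[0.6,0.018,-0.042,0,0],[0.6,0.036,-0.084,0,0],[0.6,0.054,-0.126,0,0],[0.6,0.072,-0.168,0,0],[0.6,0.09,-0.21,0,0],[0.6,0.108,-0.252,0,0],[0.6,0.122,-0.282,0,0],[0.6,0.122,-0.282,0,0]]]'
python3 - <<'E'
from h import *
c=cam('top'); W=c['W']
m=(W[...,2]>125)&(np.hypot(W[...,0]-575,W[...,1]+27)<60)&(W[...,2]<185); w=W[m]; print(len(w),w.mean(0),w.max(0))
m=W[...,2]>155; m&=(np.hypot(W[...,0]-578,W[...,1]+27)<40); print(W[m].mean(0))
c=cam('wrist');W=c['W'];m=(W[...,2]>58)&(W[...,2]<75)&(np.hypot(W[...,0]-456,W[...,1]+308)<25);print(W[m].mean(0),W[m].min(0),W[m].max(0),env.state()['eef_pos'])
E
```

```text
t: 7.4
eef_pos: [579.5, -27.1, 221.7]
tcp_rot: [-3.141, 0.005, -3.141]
ft_force: [0.2, 0.0, -0.5]
opening: 0.503
t: 8.2
eef_pos: [454.8, -311.9, 217.6]
tcp_rot: [3.141, -0.001, 3.138]
ft_force: [-0.1, 0.3, 0.3]
opening: 0.603
173 [575.59811854 -26.22320323 152.02168567] [595.96932533  -8.59713006 176.24503938]
[578.40772183 -27.03142911 170.40886514]
[ 454.56470743 -308.23804882   66.03802356] [ 443.83690196 -320.08903641   58.41526479] [ 467.0964946  -296.66367527   69.12776252] [ 455.97867583 -309.10521819  217.82604095]
```

```bash
python3 -m pendant '[[[0.6,0,0.001,0.04,0],[0.6,0,0.001,0.085,0],[0.6,0,0.001,0.13,0],[0.6,0,0.001,0.165,0],[0.6,0,0.001,0.181,0],[0.6,0,0.001,0.181,0],[0.4,0,0.001,0.181,0],[0,0,0.001,0.181,0]]]'
python3 -m pendant '[[[0,0,0,0,0],[0,0,0,0,0],[0,0,0,0,0],[0,0,0,0,0],[0,0,0,0,0],[0,0,0,0,0],[0,0,0,0,0],[0,0,0,0,0]]]'
python3 -m pendant '[[[0,0,0,-0.02,0],[0,0,0,-0.06,0],[0,0,0,-0.1,0],[0,0,0,-0.145,0],[0,0,0,-0.175,0],[0,0,0,-0.185,0],[0,0,0,-0.185,0],[0,0,0,-0.185,0]]]'
```

```text
t: 9.1
eef_pos: [457.2, -307.8, 38.8]
tcp_rot: [-3.14, 0.001, -3.141]
ft_force: [0.3, 0.6, -0.4]
opening: 0.486
t: 9.9
eef_pos: [456.7, -308.2, 38.1]
tcp_rot: [-3.141, 0.001, 3.142]
ft_force: [-0.3, -0.2, 6.3]
opening: 0.245
t: 10.7
eef_pos: [455.9, -307.5, 220.8]
tcp_rot: [3.14, -0.002, -3.142]
ft_force: [-0.6, 0.0, -3.0]
opening: 0.244
```

```bash
python3 -m pendant '[[[0,-0.01,0.03,0,0],[0,-0.022,0.075,0,0],[0,-0.034,0.12,0,0],[0,-0.046,0.165,0,0],[0,-0.058,0.21,0,0],[0,-0.067,0.25,0,0],[0,-0.067,0.275,0,0],[0,-0.067,0.281,0,0]]]'
python3 -m pendant '[[[0,0,0,0.0,0],[0,0,0,0.025,0],[0,0,0,0.045,0],[0,0,0,0.06,0],[0,0,0,0.068,0],[0,0,0,0.071,0],[0,0,0,0.073,0],[0,0,0,0.073,0]]]'
python3 -m pendant '[[[0,0,0,0.001,0],[0,0,0,0.002,0],[0,0,0,0.003,0],[0,0,0,0.003,0],[0,0,0,0.003,0],[0,0,0,0.003,0],[0,0,0,0.003,0],[0,0,0,0.003,0]]]'
```

```text
t: 11.5
eef_pos: [522.6, -24.5, 220.5]
tcp_rot: [3.141, -0.004, -3.139]
ft_force: [0.2, -0.1, -2.2]
opening: 0.248
t: 12.3
eef_pos: [523.5, -27.3, 149.9]
tcp_rot: [-3.142, 0.0, 3.141]
ft_force: [-0.5, -0.2, -3.5]
opening: 0.244
t: 13.1
eef_pos: [523.4, -26.9, 146.6]
tcp_rot: [3.142, 0.0, -3.141]
ft_force: [0.2, 0.1, -3.2]
opening: 0.242
```

```bash
python3 -m pendant '[[[0,0,0,0.001,0],[0,0,0,0.002,0],[0,0,0,0.002,0],[0,0,0,0.002,0],[0,0,0,0.002,0],[0,0,0,0.002,0],[0,0,0,0.002,0],[0,0,0,0.002,0]]]'
```

```text
t: 13.9
eef_pos: [523.4, -27.0, 144.7]
tcp_rot: [3.142, 0.0, -3.141]
ft_force: [-1.1, -0.6, 0.9]
opening: 0.245
```

```bash
python3 -m pendant '[[[0.3,0,0,0,0],[0.42,0,0,0,0],[0.45,0,0,0,0],[0.45,0,0,0,0],[0.45,0,0,-0.02,0],[0.45,0,0,-0.05,0],[0.45,0,0,-0.08,0],[0.45,0,0,-0.085,0]]]'
python3 -m pendant '[[[0.3,0.0,0.04,0,0],[0.2,0.0,0.085,0,0],[0,0,0.13,0,0],[0,0,0.17,0,0],[0,0,0.2,0,0],[0,0,0.215,0,0],[0,0,0.215,0,0],[0,0,0.215,0,0]]]'
python3 - <<'E'
from h import *
print(env.state()['eef_pos'])
c=cam('wrist'); cv2.imwrite('pics/w2.png',c['image']); W=c['W'];np.save('w2W.npy',W)
hsv=cv2.cvtColor(c['image'],cv2.COLOR_BGR2HSV)
red=((hsv[...,0]<6)|(hsv[...,0]>174))&(hsv[...,1]>150)&(hsv[...,2]>80)&(abs(W[...,0]-450)<35)
w=W[red];print(len(w),np.nanmean(w,0),np.percentile(w,[2,50,98],axis=0))
t=w[w[:,2]>np.percentile(w[:,2],98)-6];print('top face',t.mean(0),t.min(0),t.max(0))
c=cam('top');W=c['W'];cv2.imwrite('pics/t2.png',c['image'])
for n,x in [('w1',578.5),('w2',523.4)]:
    m=(W[...,2]>158)&(np.hypot(W[...,0]-x,W[...,1]+27)<22);print(n,W[m].mean(0),m.sum())
E
```

```text
t: 14.7
eef_pos: [524.5, -27.1, 232.7]
tcp_rot: [-3.141, 0.005, -3.141]
ft_force: [0.1, -0.8, -0.4]
opening: 0.451
t: 15.5
eef_pos: [523.3, 187.4, 229.3]
tcp_rot: [-3.141, -0.001, -3.141]
ft_force: [0.4, -0.2, 0.5]
opening: 0.003
[523.2606711  187.38651591 229.25326823]
271 [452.33349537 166.25847408 119.96356997] [[446.8248875  156.40893891  88.81044011]
 [452.21499997 166.39321914 122.03605606]
 [458.41997838 172.85101086 123.89415388]]
top face [452.64113979 166.80933796 122.03957464] [446.97763055 160.14489978 119.05689143] [458.48543839 172.91849534 124.84601389]
w1 [578.8292406  -27.18942951 171.08645114] 77
w2 [522.86743875 -26.91204993 171.59471204] 75
```

View pics/w2.png

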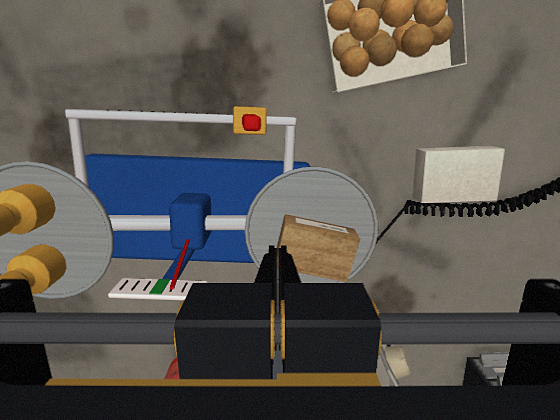

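The wrist view shows both weights standing on the right pan and the box on the left pan. The tab is at (252,122), and the pointer lies right of the green mark (160,287), i.e. left pan low. Now I'll go to the left of the tab with the fingers shut.

```bash
python3 -m pendant '[[[0,0.035,0.01,0,0],[0,0.071,0.018,0,0],[0,0.071,0.018,0,0],[0,0.071,0.018,0.03,0],[0,0.071,0.018,0.07,0],[0,0.071,0.018,0.105,0],[0,0.071,0.018,0.126,0],[0,0.071,0.018,0.126,0]]]'
python3 -m pendant '[[[0,0,-0.01,0,0],[0,0,-0.018,0,0],[0,0,-0.026,0,0],[0,0,-0.034,0,0],[0,0,-0.042,0,0],[0,0,-0.050,0,0],[0,0,-0.054,0,0],[0,0,-0.054,0,0]]]'
cat > tilt.py <<'E'
from h import *
def meas(name,tag,save=False):
    c=cam(name); W=c['W']
    if save: cv2.imwrite(f'pics/{tag}.png',c['image'])
    def pan(x,y,ex):
        d=np.hypot(W[...,0]-x,W[...,1]-y); m=(d<58)&(abs(W[...,2]-92)<22)
        for a,b,r in ex: m&=np.hypot(W[...,0]-a,W[...,1]-b)>r
        return W[m]
    # front halves of each pan: robust median
    r=pan(551,-27,[(578.7,-27,32),(523,-27,32)]); l=pan(557,220,[(557,220,46)])
    hsv=cv2.cvtColor(c['image'],cv2.COLOR_BGR2HSV)
    red=((hsv[...,0]<6)|(hsv[...,0]>174))&(hsv[...,1]>150)&(hsv[...,2]>80)&(W[...,0]>425)&(W[...,0]<480)&(W[...,2]>70)&(W[...,2]<150)
    w=W[red]
    zr,zl=np.median(r[:,2]),np.median(l[:,2])
    print(name,'panR',zr.round(2),len(r),'panL',zl.round(2),len(l),'tilt',((zl-zr)/250).round(4),'tab',w.mean(0).round(1) if len(w) else None,c['s']['t'])
    return c
if __name__=='__main__':
    meas('top','x'); print(env.state()['eef_pos'],env.state()['ft_force'])
E
python3 tilt.py
```

```text
t: 16.4
eef_pos: [452.0, 204.8, 101.5]
tcp_rot: [-3.14, -0.004, 3.14]
ft_force: [-0.7, 0.0, 0.3]
opening: 0.009
t: 17.2
eef_pos: [452.3, 151.5, 103.6]
tcp_rot: [-3.141, -0.0, 3.141]
ft_force: [0.4, -0.4, -0.1]
opening: 0.006
top panR 102.79 601 panL 80.91 261 tilt -0.0875 tab None 17.2
[452.31298636 151.75101655 103.57500896] [-0.77499438 -0.5059285   1.01489948]
```

```bash
python3 -m pendant '[[[0,0,0.006,0,0],[0,0,0.012,0,0],[0,0,0.012,0,0],[0,0,0.012,0,0],[0,0,0.012,0,0],[0,0,0.012,0,0],[0,0,0.012,0,0],[0,0,0.012,0,0]]]'
python3 -m pendant '[[[0,0,0,0,0],[0,0,0,0,0],[0,0,0,0,0],[0,0,0,0,0],[0,0,0,0,0],[0,0,0,0,0],[0,0,0,0,0],[0,0,0,0,0]]]'
python3 -m pendant '[[[0,0,0,0,0],[0,0,0,0,0],[0,0,0,0,0],[0,0,0,0,0],[0,0,0,0,0],[0,0,0,0,0],[0,0,0,0,0],[0,0,0,0,0]]]'
python3 - <<'E'
from tilt import *
c=meas('top','t3',1); d=meas('wrist','w3',1); e=meas('scene','s3',0)
u=proj(e,[[575,95,150]])[0].astype(int);print(u)
a=c['image'][130:270,160:310]; b=e['image'][max(u[1]-60,0):u[1]+60,max(u[0]-80,0):u[0]+80]
cv2.imwrite('pics/c3.png',np.vstack([cv2.resize(a,(600,300) if 0 else (450,420)),]) )
A=cv2.resize(a,(320,300),interpolation=cv2.INTER_CUBIC);B=cv2.resize(b,(400,300),interpolation=cv2.INTER_CUBIC);C=cv2.resize(d['image'],(400,300))
cv2.imwrite('pics/m3.png',np.vstack([np.hstack([A,B]),np.hstack([C,np.zeros((300,320,3),np.uint8)])]))
E
```

```text
t: 18.05
eef_pos: [452.4, 164.0, 103.7]
tcp_rot: [3.142, 0.0, -3.142]
ft_force: [-0.0, -0.1, -0.8]
opening: 0.001
t: 18.85
eef_pos: [452.4, 164.1, 103.7]
tcp_rot: [3.141, 0.0, -3.141]
ft_force: [-0.4, 0.6, -0.5]
opening: 0.007
t: 19.65
eef_pos: [452.3, 164.0, 103.6]
tcp_rot: [3.142, -0.0, -3.141]
ft_force: [0.1, 0.4, 0.4]
opening: 0.008
top panR 102.43 607 panL 81.48 244 tilt -0.0838 tab None 19.65
wrist panR 75.09 428 panL 82.22 863 tilt 0.0285 tab [446.4 133.4 112.2] 19.7
scene panR 101.7 169 panL 80.09 77 tilt -0.0864 tab [449.4 133.7 110.1] 19.75
[288 182]
```

View pics/m3.png

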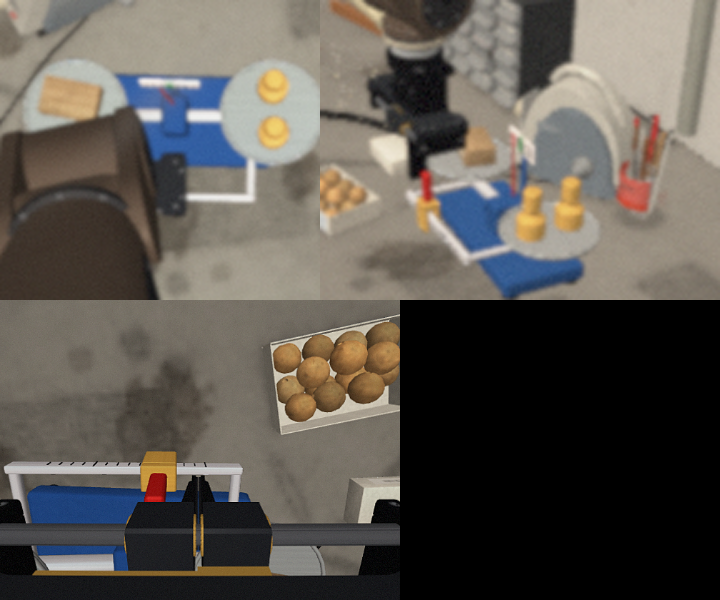

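Tilt is about -0.085 with the poise at about 33 mm, so roughly 20 mm more is needed. I'll push 18.5 mm and then back off.

```bash
python3 -m pendant '[[[0,0,-0.006,0,0],[0,0,-0.012,0,0],[0,0,-0.017,0,0],[0,0,-0.022,0,0],[0,0,-0.026,0,0],[0,0,-0.029,0,0],[0,0,-0.031,0,0],[0,0,-0.031,0,0]]]'
python3 -m pendant '[[[0,0,0.006,0,0],[0,0,0.012,0,0],[0,0,0.012,0,0],[0,0,0.012,-0.03,0],[0,0,0.012,-0.07,0],[0,0,0.012,-0.1,0],[0,-0.03,0.012,-0.126,0],[0,-0.071,0.012,-0.126,0]]]'
python3 -m pendant '[[[0,0,0,0,0],[0,0,0,0,0],[0,0,0,0,0],[0,0,0,0,0],[0,0,0,0,0],[0,0,0,0,0],[0,0,0,0,0],[0,0,0,0,0]]]'
python3 -m pendant '[[[0,0,0,0,0],[0,0,0,0,0],[0,0,0,0,0],[0,0,0,0,0],[0,0,0,0,0],[0,0,0,0,0],[0,0,0,0,0],[0,0,0,0,0]]]'
python3 - <<'E'
from tilt import *
c=meas('top','t4',1); d=meas('wrist','w4',1); e=meas('scene','s4',1)
u=proj(e,[[575,95,150]])[0].astype(int)
cv2.imwrite('pics/m4.png',np.hstack([cv2.resize(d['image'][160:340,60:460],(800,360))]))
E
```

```text
t: 20.6
eef_pos: [452.4, 132.8, 103.6]
tcp_rot: [-3.142, -0.0, 3.142]
ft_force: [-0.1, 0.2, -0.2]
opening: 0.001
t: 21.4
eef_pos: [524.4, 145.7, 233.8]
tcp_rot: [3.141, 0.006, -3.14]
ft_force: [0.8, 0.6, -0.3]
opening: 0.003
t: 22.2
eef_pos: [523.3, 145.1, 229.7]
tcp_rot: [3.141, 0.0, -3.141]
ft_force: [-0.1, 0.1, 0.2]
opening: 0.006
t: 23.0
eef_pos: [523.4, 145.0, 229.6]
tcp_rot: [3.142, 0.0, -3.141]
ft_force: [0.1, -0.8, -0.2]
opening: 0.003
top panR 96.31 609 panL nan 0 tilt nan tab None 23.0
wrist panR 97.04 3565 panL 88.12 3057 tilt -0.0357 tab [450.6 120.8 128. ] 23.05
scene panR 95.53 170 panL 86.48 104 tilt -0.0362 tab [448.8 312.9 108.3] 23.1
  return _methods._mean(a, axis=axis, dtype=dtype,
  ret = ret.dtype.type(ret / rcount)
```

View pics/m4.png

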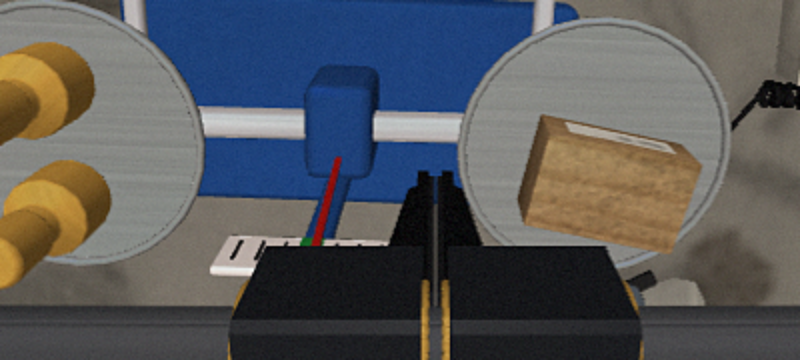

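Tilt is about -0.036 (the first push had coasted), so about 8.5 mm is left. I'll push again, slower.

```bash
python3 -m pendant '[[[0,0.035,0,0,0],[0,0.071,0,0,0],[0,0.071,0,0.03,0],[0,0.071,0,0.07,0],[0,0.071,0,0.105,0],[0,0.071,0,0.126,0],[0,0.071,0,0.126,0],[0,0.071,-0.006,0.126,0]]]'
python3 -m pendant '[[[0,0,-0.005,0,0],[0,0,-0.008,0,0],[0,0,-0.010,0,0],[0,0,-0.012,0,0],[0,0,-0.0135,0,0],[0,0,-0.0142,0,0],[0,0,-0.0146,0,0],[0,0,-0.0146,0,0]]]'
python3 -m pendant '[[[0,0,0.006,0,0],[0,0,0.012,0,0],[0,0,0.012,0,0],[0,0,0.012,-0.03,0],[0,0,0.012,-0.07,0],[0,0,0.012,-0.1,0],[0,-0.03,0.032,-0.126,0],[0,-0.071,0.062,-0.126,0]]]'
python3 -m pendant '[[[0,0,0,0,0],[0,0,0,0,0],[0,0,0,0,0],[0,0,0,0,0],[0,0,0,0,0],[0,0,0,0,0],[0,0,0,0,0],[0,0,0,0,0]]]'
python3 -m pendant '[[[0,0,0,0,0],[0,0,0,0,0],[0,0,0,0,0],[0,0,0,0,0],[0,0,0,0,0],[0,0,0,0,0],[0,0,0,0,0],[0,0,0,0,0]]]'
python3 - <<'E'
from tilt import *
d=meas('wrist','w5',1); e=meas('scene','s5',1)
cv2.imwrite('pics/m5.png',cv2.resize(d['image'][200:320,60:360],(800,320),interpolation=cv2.INTER_CUBIC))
E
```

```text
t: 23.95
eef_pos: [452.6, 139.2, 104.0]
tcp_rot: [3.141, -0.0, -3.141]
ft_force: [-0.3, 0.2, -0.4]
opening: 0.005
t: 24.75
eef_pos: [452.4, 124.5, 103.6]
tcp_rot: [3.142, -0.0, -3.141]
ft_force: [0.1, 0.8, 0.9]
opening: 0.006
t: 25.55
eef_pos: [523.9, 186.4, 234.0]
tcp_rot: [3.14, 0.006, 3.141]
ft_force: [0.6, -0.5, 0.4]
opening: 0.005
t: 26.35
eef_pos: [522.6, 185.9, 229.7]
tcp_rot: [3.142, 0.0, -3.142]
ft_force: [-0.7, 0.1, -1.0]
opening: 0.01
t: 27.15
eef_pos: [522.7, 186.0, 229.7]
tcp_rot: [3.142, 0.0, -3.141]
ft_force: [-0.5, 0.4, 0.4]
opening: 0.003
wrist panR 94.63 3317 panL 90.44 2683 tilt -0.0168 tab [450.2 116.2 126.6] 27.15
scene panR 93.05 160 panL 88.63 100 tilt -0.0177 tab [447.9 309.8 108. ] 27.2
```

View pics/m5.png

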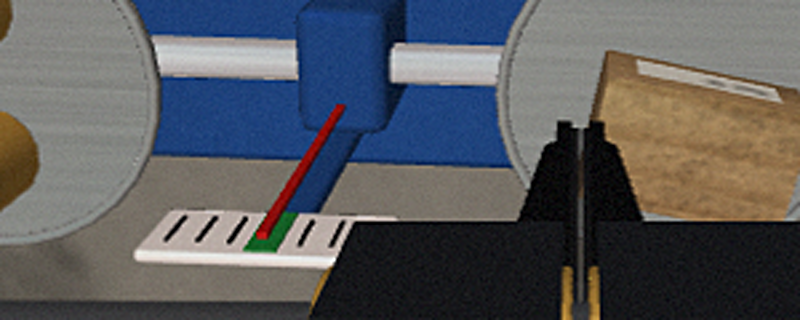

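```bash
cat > ptr.py <<'E'
from h import *
def ptr(c):
    W=c['W']; im=c['image']; hsv=cv2.cvtColor(im,cv2.COLOR_BGR2HSV); H,S,V=cv2.split(hsv)
    box=(abs(W[...,0]-560)<40)&(abs(W[...,1]-95)<50)&(W[...,2]>70)&(W[...,2]<200)
    red=((H<8)|(H>172))&(S>140)&(V>60)&box; gr=(H>50)&(H<85)&(S>120)&box
    P=W[red];G=W[gr]
    print('red',len(P),'green',len(G),'G y-range',np.percentile(G[:,1],[2,50,98]).round(1),'G mean',G.mean(0).round(1),'zmax',G[:,2].max().round(1))
    a=np.polyfit(P[:,2],P[:,1],1); print('pointer dy/dz',a[0].round(4),'y@163',np.polyval(a,163).round(1),'y@62',np.polyval(a,62).round(1),'x',P[:,0].mean().round(1),'z',np.percentile(P[:,2],[1,99]).round(0))
    top=G[G[:,2]>G[:,2].max()-8]; print('green top y',top.mean(0).round(1))
if __name__=='__main__':
    ptr(cam('wrist'))
E
python3 ptr.py
```

```text
red 224 green 113 G y-range [ 91.5  97.3 100.4] G mean [573.7  96.8 163.2] zmax 171.8
pointer dy/dz 0.0178 y@163 98.2 y@62 96.4 x 566.7 z [ 80. 175.]
green top y [573.7  96.  168.2]
```

The pointer slope (-0.018) and the pan depths (-0.017) agree, so 4 mm are left. I'll push very slowly.

```bash
python3 -m pendant '[[[0,0.035,-0.02,0,0],[0,0.071,-0.041,0,0],[0,0.071,-0.041,0.03,0],[0,0.071,-0.041,0.07,0],[0,0.071,-0.041,0.105,0],[0,0.071,-0.041,0.126,0],[0,0.071,-0.048,0.126,0],[0,0.071,-0.057,0.126,0]]]'
python3 -m pendant '[[[0,0,-0.002,0,0],[0,0,-0.0035,0,0],[0,0,-0.0045,0,0],[0,0,-0.0052,0,0],[0,0,-0.0059,0,0],[0,0,-0.0066,0,0],[0,0,-0.0073,0,0],[0,0,-0.008,0,0]]]'
python3 -m pendant '[[[0,0,-0.0003,0,0],[0,0,-0.0006,0,0],[0,0,-0.0008,0,0],[0,0,-0.001,0,0],[0,0,-0.001,0,0],[0,0,0.002,0,0],[0,0,0.006,0,0],[0,0,0.012,0,0]]]'
python3 -m pendant '[[[0,0,0.006,0,0],[0,0,0.006,-0.03,0],[0,0,0.006,-0.06,0],[0,0,0.012,-0.1,0],[0,-0.03,0.03,-0.126,0],[0,-0.071,0.052,-0.126,0],[0,-0.071,0.052,-0.126,0],[0,-0.071,0.052,-0.126,0]]]'
python3 -m pendant '[[[0,0,0,0,0],[0,0,0,0,0],[0,0,0,0,0],[0,0,0,0,0],[0,0,0,0,0],[0,0,0,0,0],[0,0,0,0,0],[0,0,0,0,0]]]'
python3 -m pendant '[[[0,0,0,0,0],[0,0,0,0,0],[0,0,0,0,0],[0,0,0,0,0],[0,0,0,0,0],[0,0,0,0,0],[0,0,0,0,0],[0,0,0,0,0]]]'
python3 - <<'E'
from tilt import *; from ptr import ptr
d=meas('wrist','w6',1); ptr(d); e=meas('scene','s6',1)
E
```

```text
t: 28.1
eef_pos: [451.9, 128.6, 104.0]
tcp_rot: [3.142, -0.0, -3.141]
ft_force: [-1.0, 1.6, -0.8]
opening: 0.005
t: 28.9
eef_pos: [451.7, 121.0, 103.6]
tcp_rot: [3.142, -0.0, -3.141]
ft_force: [-0.0, 0.5, 1.6]
opening: 0.006
t: 29.7
eef_pos: [451.7, 133.3, 103.6]
tcp_rot: [3.142, 0.0, 3.142]
ft_force: [-0.9, 0.2, -0.5]
opening: 0.002
t: 30.5
eef_pos: [522.4, 185.6, 228.9]
tcp_rot: [-3.141, -0.001, -3.14]
ft_force: [-1.2, 0.3, -0.7]
opening: 0.007
t: 31.3
eef_pos: [522.7, 185.0, 229.6]
tcp_rot: [3.142, -0.0, -3.141]
ft_force: [0.8, -0.4, 0.2]
opening: 0.004
t: 32.1
eef_pos: [522.7, 185.0, 229.6]
tcp_rot: [3.142, 0.0, -3.141]
ft_force: [0.1, -0.4, 0.4]
opening: 0.001
wrist panR 92.83 3293 panL 92.25 2682 tilt -0.0023 tab [450.  111.9 127.1] 32.1
red 226 green 127 G y-range [ 91.8  96.8 100.2] G mean [573.8  96.7 162.3] zmax 172.3
pointer dy/dz -0.0012 y@163 96.6 y@62 96.7 x 566.7 z [ 81. 175.]
green top y [573.8  95.8 168.4]
scene panR 91.37 167 panL 90.23 100 tilt -0.0046 tab [448.3 305.9 107.8] 32.15
```

```bash
python3 -m pendant '[[[0,0,0,-0.02,0],[0,0.02,0.03,-0.03,0],[0,0.04,0.06,-0.03,0],[0,0.04,0.06,-0.03,0],[0,0.04,0.06,-0.03,0],[0,0.04,0.06,-0.03,0],[0,0.04,0.06,-0.03,0],[0,0.04,0.06,-0.03,0]]]'
python3 - <<'E'
from tilt import *; from ptr import ptr
for i in range(2): d=meas('wrist','w7',1); ptr(d)
e=meas('scene','s7',1); t=cam('top'); W=t['W']; W0=np.load('topW.npy')
for n,u,v,r in [('jar',419,219,11),('tin',335,260,14),('carton',139,202,20),('pink',360,210,11),('purple',389,246,11)]:
    f=lambda W:(lambda w:w[w[:,2]>8].mean(0).round(1))(W[v-r:v+r+1,u-r:u+r+1].reshape(-1,3)); print(n,f(W0),f(W))
A=cv2.resize(d['image'],(533,400)); B=cv2.resize(e['image'][150:260,200:360],(582,400),interpolation=cv2.INTER_CUBIC)[:, :]
cv2.imwrite('pics/m7.png',cv2.resize(np.hstack([A,B]),(800,287)))
E
```

```text
t: 33.0
eef_pos: [483.1, 244.4, 259.5]
tcp_rot: [-3.142, -0.0, 3.141]
ft_force: [-0.6, -0.1, 0.4]
opening: 0.002
wrist panR 92.8 1827 panL 92.15 2154 tilt -0.0026 tab [448.6 112.6 121.9] 33.0
red 213 green 76 G y-range [ 93.6  96.8 100.4] G mean [574.   97.1 158.1] zmax 165.8
pointer dy/dz -0.0004 y@163 96.7 y@62 96.8 x 566.9 z [ 83. 174.]
green top y [574.   97.5 162. ]
wrist panR 92.85 1812 panL 92.09 2155 tilt -0.003 tab [448.6 112.5 121.7] 33.05
red 216 green 77 G y-range [93.5 97.  99.7] G mean [574.1  97.  157.8] zmax 166.0
pointer dy/dz 0.0044 y@163 96.8 y@62 96.4 x 566.9 z [ 81. 175.]
green top y [574.   97.3 162. ]
scene panR 91.5 162 panL 90.48 98 tilt -0.0041 tab [448.1 317.7 107.4] 33.1
jar [ 452.2 -399.1   29.7] [ 452.1 -399.2   29.9]
tin [ 344.3 -158.8   39.3] [ 344.2 -159.1   39.7]
carton [520.4 387.8  25.2] [440.5 211.5 587.3]
pink [ 480.5 -229.    43. ] [ 480.2 -229.    42.9]
purple [ 379.3 -306.9   42.2] [ 379.2 -307.    42.5]
```

View pics/m7.png

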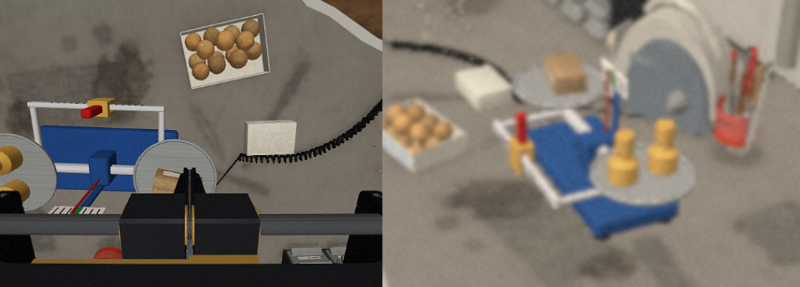

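The pans are level within about 0.003 rad, the pointer is on the green mark, the box is on its pan, and both weights stand. I'll hand in.

```bash
python3 -c "
from cell import env; print(env.job_done()); print(env.state()['t'])"
```

```text
the job is handed in; nothing more can be done
None
the job is handed in; nothing more can be done
```

I stood both brass weights upright on the right pan, then pushed the poise right in four pushes, each slower than the last. It ended about 54 mm along the bar, and I handed the job in at about 33 s.

**Level:** My last checks, with the fingers clear, put the beam level to within about 0.004 rad.
- The pan heights gave a tilt of about -0.003 rad from the wrist camera and -0.004 from the scene camera.
- The pointer's own slope read between about -0.004 and 0 rad, so the methods differ by a few thousandths.
- The pointer tip was within about 1 mm of the middle of the green mark.

**Everything else:** The box is still on its pan and both weights are standing. The jar, the tin and the pink and purple look-alikes had not moved measurably. The arm blocked the top camera's view of the carton, so I could not measure it. In the last pictures it stands where it did at the start.

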